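# Clamp the module under test into its grounding fixture

### The arm

A 7-joint arm with a two-finger parallel gripper is mounted at the origin on the work surface. World frame = base frame: x ahead of the robot, y to its left, z up, the work surface at z = 0. Lengths are in mm, angles in rad, forces in N, time in s.
With the tool pointing down it reaches from about 400 to 925 mm from the base axis. Payload 5.6 kg.
Tool frame: the origin (TCP) lies on the centre line of the jaws, within the pads' length; the fingertips stand 25 mm ahead of it and the grasp point (between the pads) lies 6 mm ahead of it; z points along the fingers, y is the line along which they close (so a half turn about z gives the same grasp; the last joint's range is limited). The gripper opens to 85 mm and grips with 20 to 120 N. Pads are 22 mm wide; open, the fingers measure 114 mm over their backs; the gripper's body (76 mm by 85 mm) begins 54 mm behind the grasp point. The pads swing forward as they close: fully open they stand 13 mm farther back than shut.
Start: joints at [-1.221, 0.468, -0.012, 1.603, 0.006, 1.071, -0.056], TCP at [248.844, 600.487, 256.29] pointing down, gripper open.
Joint ranges: [-2.53, 2.53], [-0.31, 2.02], [-1.57, 1.55], [0.28, 2.44], [-1.29, 4.43], [0.15, 1.84], [-2.92, 2.92]. Speed limits (rad/s): [2.57, 2.57, 3.14, 3.14, 3.14, 3.14, 3.14].

### API

Orientations are given as a rotation vector (axis times angle).
In Python, from workcell import robot, capture, calibration, boxes_of gives the robot as it stands.
- The arm moves only by the tool drive_tool, never from a script. Its argument "steps" is a list of rows, each a list of 6 numbers: the shift along the tool's x, y, z in cm, then the turn, a rotation vector about the tool's x, y, z in degrees. In form: [[dx, dy, dz, wx, wy, wz], ...]. A call has exactly 10 rows; each row is the pose to reach, as a shift and turn from the pose commanded when the call began, along the tool's axes at that moment; what a row does not reach only later rows make up. A row lasts 1/12 s, in which the tool goes at most 41.7 mm and 7.16 degrees, less where a joint would pass 70% of its speed; a pose out of reach is approached as far as the arm can. A call with a gripper value outside its range is refused whole. "jaw" is the opening, from -1 (shut) to 1 (fully open), so that 0 is half open, set as the call begins (left out, the last holds). The fingers move at their own pace and stop on an object; the grip force is fixed at half the most. Time passes only in rows, so rows that repeat a pose let the fingers close, or fill a call up. It gives the time, the measured TCP pose, the force, the opening and the grip force at its end, in the units of the state.
- robot.sense(): the state, without advancing time (a new reading comes with each control period).
- capture(name): name is "side" or "top"; returns (picture, depth): 400x640x3 uint8, red, green, blue; 400x640 float32, mm along the optical axis (not along the pixel's ray), 0 where there is no reading.
- calibration(name): a dict with "vfov" (degrees; the focal length in pixels is half the picture's height over the tangent of half this angle, whatever the lens; pixels are square), "cx", "cy" (the principal point, pixels), "k1" (the pictures are not rectified: a ray, as slopes to the right and down, at radius r is drawn at 1 + k1 r^2 times it, then the intrinsics apply), "origin" and "orientation" of the camera in the world. Camera axes: x right, y down, z forward; pixel columns grow to the right and rows downward; lengths in mm; the calibration is good to about 2 mm. A picture is of the moment at which its call begins. calibration takes no time and is no camera call.
- robot.sign_off(): hands the job in; it is judged then, once.
Trained networks look in the newest picture that a camera, given by its name, has taken for a name from the list of things; names that differ only in an ending like _2 or _b are one class to them, and where a whole thing is asked for, a point or a joint stands for the part that bears it (a point fixed in the world has none). Each returns a list of dicts, best first, with "p" (0 to 1); they miss things now and then, are a little off and sometimes report something else, mostly with a low value. They report only what shows in the picture. A call takes as long as a camera call. They do not tell look-alikes from the thing itself.
- boxes_of(camera, thing): "at" ([column, row] in pixels, amid what is visible of it).
The state is a dict: "t": time; "q": joint angles; "joint_vel": joint speeds; "tau": joint torques, N m; "tcp_pos": TCP position; "orientation": TCP orientation; "contact_force": force on the tool from outside, world axes, zero at the start; "wrist_torque": the same for the moment, N m; "grip_width": opening from 0.0 (shut) to 1.0 (fully open); "grip_force": force on a finger pad.
Only numpy, scipy, OpenCV 4.12 (cv2) and the standard library are available. Lean on these libraries where they do the work, as an engineer would, in place of code of your own. Each camera call takes 0.05 s, during which the arm holds its last target. There are 200 camera calls.

### The job

Push the finned metal module along its nest on the fixture plate until it sits fully home against the end stop, without gripping or lifting it. Then push the toggle clamp's raised handle over and down, past centre, so that the clamp snaps shut and stays locked with its rubber tip pressing on the module. Do not disturb the other things lying around.

Things in the scene. Friction and masses are not known exactly. Their poses are not given: they have to be found in the camera images.
- fixture: Steel base plate 150 x 360 x 12 mm, fixed flat on a 2 mm metal sheet over the bench, turned by up to 0.6 rad. It carries the nest with the module and the toggle clamp. Origin at the centre of its underside, z up; +y runs along the plate from the module towards the clamp, x across. All 'frame' values below are (x, y, z) in mm in this frame.
- stop_face (a point): Middle of the end stop's face, frame (0, 20, 23). The dark stop bar is 94 mm wide (x), 12 mm thick, 22 mm high, and closes the nest at its +y end. Two dark side rails, 10 mm high and 12 mm wide, inner faces 70 mm apart, run from it to y = -110. Behind it a riser block (y 36 to 118, 56 mm wide, 25 mm high) carries the clamp.
- module: Module under test: finned die-cast housing 64 (x) x 110 (y) x 38 mm high, 0.3 to 0.56 kg, loose between the side rails (3 mm play each side), 35 to 75 mm short of the stop. A black connector sticks 16 mm out of its +x side, 13 to 29 mm up. Origin at the centre of its underside, axes as the fixture's within 0.05 rad. Home: frame (0, -35, 12).
- module_front (a point): Middle of the module's end face that meets the stop (+y end), 18 mm above its underside. Home: frame y = 20.
- module_back (a point): Middle of the module's other end face (-y end), 18 mm above its underside: the face to push on, flat, 64 mm wide and 31 mm high (the fins above it are set 4 mm in). It slides with 2 to 7 N.
- clamp_pivot (a point): Pivot of the clamp's holding arm, frame (0, 56, 59), on a steel bracket 47 mm wide over its feet. The horizontal-handle toggle clamp works in the plane x = 0. Open: arm upright, its parts up to z = 150 and forward to y = 28, the handle upright behind it and higher. Locked: arm lies forward over the module (nothing above z = 100), handle level along +y.
- handle_end (a point): Free end of the clamp's handle, on its axis. Its last 92 mm are a straight black grip, 16 mm wide (x), 19 mm thick. Frame (y, z) of this point as it is pushed over: (88, 210) open, (118, 208), (155, 192), (173, 164), (188, 103) dead centre, (189, 89) locked, at its stop. The handle turns from upright to level. Pushing it takes 1 to 5 N at the grip, most near dead centre; then it snaps down and stays.
- clamp_arm (a joint): Angle of the clamp's holding arm (rad): 0 open (arm upright), growing as it closes; 1.31 when the rubber tip meets the module, 1.38 at dead centre, 1.37 locked. Short of dead centre the squeezed tip pushes the handle back up; past it, it takes 4 N or more upwards at the grip to open.
- clamp_tip: Rubber tip at the end of the clamp arm's spindle, 18 mm in diameter, 12 mm long, sprung by up to 7 mm; origin at the middle of its pressing face. Locked, it stands on the flat pad of the module at frame (0, -12, 50) and presses with about 28 N.
- multimeter: Bystander: grey hand-held meter 85 x 175 x 34 mm lying beside the plate on its -x side. Origin under its centre.
- adapter: Bystander: white plug-in adapter 46 x 86 x 30 mm beside the plate on its +x side. Origin under its centre.
- attenuator: Bystander: steel coaxial attenuator, 30 mm in diameter (18 mm above 44 mm), 62 mm high, standing beside the plate on its +x side. Origin under its centre.
- screwdriver: Bystander: screwdriver lying beyond the plate on its +x side. Origin under its middle.
Things that resemble listed ones, but are neither listed nor needed, are in the scene too. What is shaped like the module but blue is not meant.

How it is judged (in metres and radians):
On the way, in this order (a step that is already met when the one before it is completed fails the run):
1. the module is home against the end stop, the clamp still open (y of module_front in the frame of fixture above 0.017 m and value of joint clamp_arm below 0.5 rad and z of module in the frame of fixture below 0.016 m and angle between module's own z axis and vertical below 0.06 rad), for 0.2 s.
2. the clamp is thrown past centre and locked (z of handle_end in the frame of fixture below 0.096 m), for 0.2 s.
At the end, for the whole second after the job is handed in: The module lies flat in the nest with its front end within 3 mm of the end stop; the clamp is locked past centre (handle end less than 96 mm above the fixture's underside, arm down) and its tip presses on the module with more than 10 N (y of module_front in the frame of fixture above 0.017 m and z of module in the frame of fixture below 0.016 m and angle between module's own z axis and vertical below 0.06 rad and z of handle_end in the frame of fixture below 0.096 m and value of joint clamp_arm above 1.33 rad and contact force between clamp_tip and module above 10 N and linear speed of module below 0.01 m/s); the robot touches nothing.
It fails at once if the module is lifted or tipped (z of module in the frame of fixture above 0.02 m or angle between module's own z axis and vertical above 0.15 rad).
It fails at once if a bystander (multimeter, adapter, attenuator or screwdriver) is moved by more than 20 mm (distance of any of multimeter, adapter, attenuator, screwdriver from where it was at the start of the episode above 0.02 m).
It also fails if it takes over 51 s, if anything falls off the work surface, if the arm or the gripper's body presses on something with over 40 N, if the wrist force passes 120 N, or if a joint passes its speed limit or range.

## Working session

There is one attempt and no reset: what is moved stays moved. The work goes in short steps, Python scripts to look and compute and a tool call to move; the robot and the scene stay as the last step left them, time stands still between calls to the robot, and variables do not carry over. Pictures are saved under pics/ and viewed, at most 10 in all, crops included, and the job is handed in when it is done.

Besides the shell and the picture viewer there is one more tool, called after "Emit:" as name([rows], argument=value, ...), one row to a line, values as JSON. drive_tool: Moves the arm, as the interface text tells. Its arguments: {"type":"object","properties":{"steps":{"type":"array","items":{"type":"array","items":{"type":"number"}}},"jaw":{"type":"number"}},"required":["steps"]}

```bash
ls; mkdir -p pics; cat > h.py <<'E'
import numpy as np, cv2
from scipy.spatial.transform import Rotation as R
from workcell import robot, capture, calibration, boxes_of
def rot(o):
    o=np.array(o,float); return o if o.shape==(3,3) else R.from_rotvec(o).as_matrix()
def rays(c,uv):
    f=200/np.tan(np.radians(c['vfov'])/2)
    d=(np.atleast_2d(uv).astype(float)-[c['cx'],c['cy']])/f
    s=d.copy()
    for _ in range(20): s=d/(1+c['k1']*(s**2).sum(1,keepdims=True))
    return np.c_[s,np.ones(len(s))]
def world(c,uv,z): return np.array(c['origin'])+(rays(c,uv)*np.reshape(z,(-1,1)))@rot(c['orientation']).T
def cloud(c,D):
    v,u=np.mgrid[:400,:640]; P=world(c,np.c_[u.ravel(),v.ravel()],D.ravel()); return P.reshape(400,640,3)
E
python3 - <<'E'
from h import *
for n in('side','top'):
    c=calibration(n);print(c)
    I,D=capture(n);cv2.imwrite(f'pics/{n}0.png',I[...,::-1]);np.savez(n+'0.npz',I=I,D=D);P=cloud(c,D)
    for t in('fixture','module','clamp_arm','handle_end','module_back','module_front','stop_face','clamp_pivot','multimeter','adapter','attenuator','screwdriver'):
        for b in boxes_of(n,t)[:2]:
            u,v=np.round(b['at']).astype(int);print(n,t,round(b['p'],2),u,v,P[v,u].round())
print(robot.sense())
E
```

```text
pics
{'vfov': 46.95623587160465, 'cx': 322.56936532658824, 'cy': 199.04374270035757, 'k1': -0.03917432738509364, 'origin': array([407.10639359, 837.50790161, 658.83931513]), 'orientation': array([-0.27871456,  2.63019264, -1.51989705])}
side fixture 0.91 329 255 [407. 838. 659.]
side module 0.96 384 188 [ 461. -317.   37.]
side module 0.96 306 180 [ 689. -325.   32.]
side clamp_arm 0.81 328 212 [557.  24. 149.]
side handle_end 0.83 328 203 [557.  27. 173.]
side module_back 0.87 306 178 [ 690. -327.   37.]
side module_back 0.71 341 216 [ 552. -125.   49.]
side module_front 0.82 309 182 [ 678. -316.   31.]
side module_front 0.71 347 215 [ 538. -133.   49.]
side stop_face 0.93 329 256 [552.  28.  38.]
side clamp_pivot 0.86 331 253 [546.  38.  54.]
side clamp_pivot 0.53 345 216 [ 541. -124.   51.]
side multimeter 0.97 398 264 [400.  22.  37.]
side adapter 0.59 273 248 [684.  20.  33.]
side attenuator 0.76 292 214 [ 681. -136.   30.]
side screwdriver 0.75 238 228 [797. -53.  24.]
{'vfov': 50.86607042271306, 'cx': 313.1720317996425, 'cy': 202.78949266804943, 'k1': 0.03250090201151396, 'ori
[... 907 characters left out ...]
t': 1.3, 'q': array([-1.22097028,  0.46749794, -0.01160803,  1.60272138,  0.00599623,
        1.07140596, -0.05632772]), 'joint_vel': array([ 0.00097481,  0.00053656,  0.00020625, -0.00205733, -0.00132469,
        0.0010306 , -0.00073802]), 'tau': array([-5.23786111e-04, -5.32235348e+01,  2.13998999e-02, -2.51629490e+01,
        1.15042433e-02,  1.30949338e-03,  1.13133620e-06]), 'tcp_pos': array([248.85170686, 600.46940567, 256.28283388]), 'orientation': array([ 6.13227722e-01,  3.08112808e+00, -4.17847688e-06]), 'contact_force': array([-0.39142259,  0.07854371, -0.12970985]), 'wrist_torque': array([ 0.00905897, -0.00381169, -0.05056567]), 'grip_force': 0.0, 'grip_width': 1.002463340258294}
```

```bash
python3 - <<'E'
import cv2
a=cv2.imread('pics/side0.png')[130:330,190:457];b=cv2.imread('pics/top0.png')[120:320,230:497]
cv2.imwrite('pics/s1.png',cv2.resize(a,(800,600),interpolation=2));cv2.imwrite('pics/t1.png',cv2.resize(b,(800,600),interpolation=2))
E
```

```text
(no output)
```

View pics/s1.png

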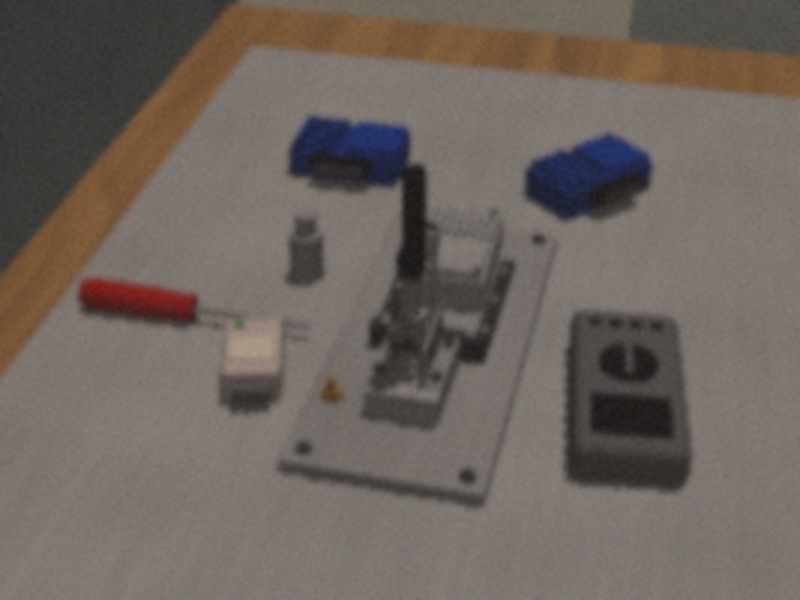

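View pics/t1.png

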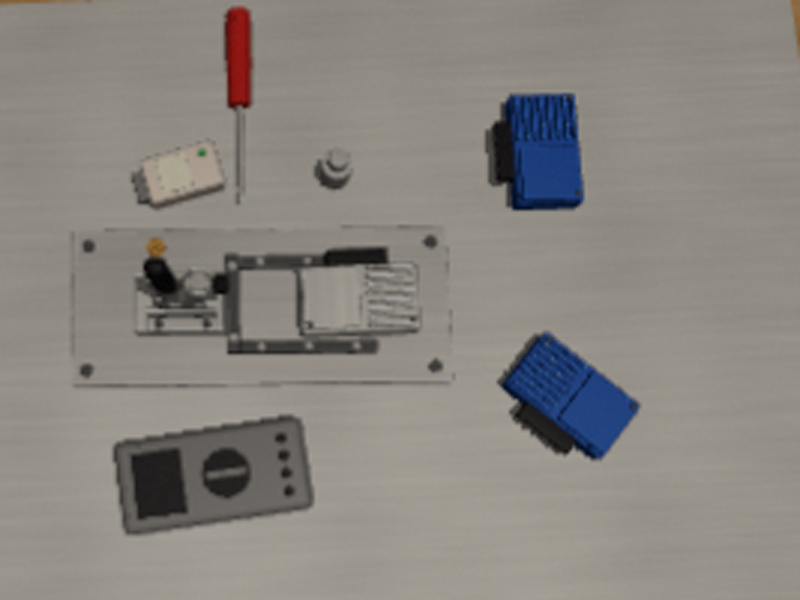

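```bash
python3 - <<'E'
from h import *
def plane(c,uv,z):
    r=rays(c,uv)@rot(c['orientation']).T;o=np.array(c['origin']);return o+r*((z-o[2])/r[:,2:])
for n,px,s in(('top',[(73,230),(447,227),(453,383),(73,385)],(230,120)),('side',[(398,215),(556,240),(485,500),(281,465)],(190,130))):
    c=calibration(n);z=np.load(n+'0.npz');P=cloud(c,z['D'])
    uv=np.array(px)/2.996+s
    W=plane(c,uv,14);print(n,W.round(1).tolist())
    if n=='top':
        ctr=W[:,:2].mean(0);d=(W[0]-W[1])+(W[3]-W[2]);th=np.arctan2(d[1],d[0])-np.pi/2;print('ctr',ctr,'th',th,'len',np.linalg.norm(W[0]-W[1]),np.linalg.norm(W[0]-W[3]))
        A=np.array([[np.cos(th),-np.sin(th)],[np.sin(th),np.cos(th)]])
    L=(P[...,:2]-ctr)@A; Z=P[...,2]-2; ok=z['D']>0
    m=ok&(abs(L[...,0])<75)&(abs(L[...,1])<180)
    print('plateZ',np.median(Z[m&(Z<20)]))
    q=m&(Z>40)&(Z<62)&(L[...,1]<-20)
    print('module top n',q.sum(),'x',np.percentile(L[q][:,0],[1,50,99]),'y',np.percentile(L[q][:,1],[1,50,99]),'z',np.median(Z[q]))
    q=m&(Z>130)
    for lo in range(30,240,20):
        k=ok&(abs(L[...,0])<60)&(L[...,1]>0)&(L[...,1]<180)&(Z>lo)&(Z<lo+20)
        if k.sum()>3:print(lo,k.sum(),np.r_[L[k].mean(0),L[k].min(0),L[k].max(0)].round())
E
```

```text
top [[639.7, 108.5, 14.0], [625.4, -253.2, 14.0], [474.5, -246.4, 14.0], [489.8, 111.3, 14.0]]
ctr [557.37113949 -69.94822676] th -0.04122522340670476 len 362.0262486263357 149.92380921866055
plateZ 12.969347093639612
module top n 963 x [-28.83002042   5.24821823  48.51219864] y [-143.51950593  -89.15929262  -37.43053764] z 47.83047772580471
30 450 [ -5.  67. -44.  23.  48. 119.]
50 50 [-10.  74. -15.  43.  13. 106.]
70 56 [ -8.  79. -14.  48.  14. 105.]
90 17 [ -4.  80. -10.  61.   2.  96.]
110 26 [ -3.  51. -10.  31.   9.  85.]
130 116 [ -0.  57. -10.  31.  12.  90.]
150 11 [-5. 83. -7. 78.  1. 93.]
170 16 [-5. 84. -8. 78.  3. 95.]
190 40 [-0. 88. -7. 79.  9. 98.]
210 15 [-1. 88. -5. 82.  5. 95.]
side [[621.4, -242.1, 14.0], [473.8, -230.3, 14.0], [485.3, 122.7, 14.0], [631.4, 118.0, 14.0]]
plateZ 11.093001042367973
module top n 416 x [-30.46168267  -7.48127102  28.87094376] y [-139.6861208   -81.87040428  -34.82900495] z 46.46797687048195
30 532 [ -5.  85. -48.  22.  44. 123.]
50 147 [ -6.  88. -19.  46.  16. 110.]
70 98 [ -4.  89. -16.  50.  11. 108.]
90 73 [ -3.  83. -13.  59.  10. 100.]
110 69 [ -6.  80. -13.  34.   5.  97.]
130 93 [ -5.  81. -13.  35.   5.  97.]
150 65 [ -3.  95. -10.  88.   5.  99.]
170 62 [ -3.  97. -10.  91.   5. 101.]
190 80 [ -3.  96. -10.  82.   5. 101.]
```

Top view: the plate's corners lie at crop pixels (73,230), (447,227), (453,383), (73,385). The silver module is on the right and the clamp on the left, with its black handle upright. The fixture is turned only about -0.04 rad, and the gap to the stop is about 50 mm.

Emit:
drive_tool([
  [-2.4, -2.7, -0.4, 0, 0, 6],
  [-4.9, -5.3, -0.8, 0, 0, 12],
  [-7.3, -8, -1.2, 0, 0, 18],
  [-9.7, -10.7, -1.6, 0, 0, 24],
  [-12.1, -13.4, -2, 0, 0, 30],
  [-14.6, -16, -2.4, 0, 0, 36],
  [-17, -18.7, -2.8, 0, 0, 42],
  [-19.4, -21.4, -3.2, 0, 0, 48],
  [-21.9, -24.1, -3.6, 0, 0, 54],
  [-24.3, -26.7, -4, 0, 0, 60],
], jaw=-0.3)

```text
t: 2.13
tcp_pos: [371.5, 258.9, 296.7]
orientation: [-2.078, -2.356, -0.001]
contact_force: [1.1, 0.1, -0.5]
grip_width: 0.352
grip_force: 0.0
```

```bash
cat >> h.py <<'E'
CT=np.array([557.4,-69.9]);TH=-0.041
def to(fx,fy,z,fixframe=True):
    """shift (cm, tool axes) and tool-z yaw needed to bring TCP to frame (fx,fy), world z"""
    s=robot.sense();A=np.array([[np.cos(TH),-np.sin(TH)],[np.sin(TH),np.cos(TH)]])
    p=s['tcp_pos'];T=rot(s['orientation']);w=np.r_[CT+A@[fx,fy],z]
    G=np.c_[[-np.sin(TH),np.cos(TH),0],[np.cos(TH),np.sin(TH),0],[0,0,-1]]
    print('t',s['t'],'tcp',p.round(1),'frame',((p[:2]-CT)@A).round(1),'F',s['contact_force'].round(1),'w',round(s['grip_width'],2))
    print('shift cm',(T.T@(w-p)/10).round(2),'turn deg',np.degrees(R.from_matrix(T.T@G).as_rotvec()).round(1))
E
python3 -c "
from h import *
to(0,-178,256)"
```

```text
t 2.1333 tcp [371.5 258.9 296.7] frame [-199.3  320.9] F [ 1.1  0.1 -0.5] w 0.35
shift cm [-52.51  11.38   4.05] turn deg [ 0.  -0.   9.5]
```

Emit:
drive_tool([
  [-3.8, 0.7, 0, 0, 0, 1],
  [-7.6, 1.4, 0, 0, 0, 2],
  [-11.4, 2.1, 0, 0, 0, 3],
  [-15.2, 2.9, 0, 0, 0, 4],
  [-19, 3.8, 0, 0, 0, 5],
  [-22.8, 4.8, 0, 0, 0, 6],
  [-26.6, 5.7, 0, 0, 0, 7],
  [-30.4, 6.6, 0, 0, 0, 8],
  [-34.2, 7.4, 0, 0, 0, 9],
  [-38, 8.2, 0, 0, 0, 9.5],
])

```text
t: 2.97
tcp_pos: [502.4, -107.0, 296.7]
orientation: [2.26, 2.181, 0.002]
contact_force: [0.3, 1.0, -0.0]
grip_width: 0.349
grip_force: 0.0
```

```bash
python3 -c "
from h import *
to(0,-180,100)"
```

```text
t 2.9667 tcp [ 502.4 -107.   296.7] frame [-53.5 -39.3] F [ 0.3  1.  -0. ] w 0.35
shift cm [-14.11   5.25  19.67] turn deg [ 0.1 -0.   0.3]
```

Emit:
drive_tool([
  [-3, 1.1, 1, 0, 0, 0],
  [-6, 2.2, 2, 0, 0, 0],
  [-9, 3.3, 3, 0, 0, 0],
  [-12, 4.4, 5, 0, 0, 0],
  [-14.2, 5.2, 8, 0, 0, 0],
  [-14.2, 5.2, 11, 0, 0, 0],
  [-14.2, 5.2, 14, 0, 0, 0],
  [-14.2, 5.2, 17, 0, 0, 0],
  [-14.2, 5.2, 19.6, 0, 0, 0],
  [-14.2, 5.2, 19.6, 0, 0, 0],
])

```text
t: 3.8
tcp_pos: [545.9, -247.3, 95.3]
orientation: [-2.254, -2.177, 0.006]
contact_force: [0.5, 1.1, -0.2]
grip_width: 0.349
grip_force: 0.0
```

```bash
python3 - <<'E'
from h import *
to(0,-180,50)
I,D=capture('top');cv2.imwrite('pics/t2.png',cv2.resize(I[160:280,230:390,::-1],(800,600),interpolation=2))
E
```

```text
t 3.8 tcp [ 545.9 -247.3   95.3] frame [  -4.2 -177.7] F [ 0.5  1.1 -0.2] w 0.35
shift cm [-0.24  0.46  4.52] turn deg [-0.5 -0.2  0.4]
```

View pics/t2.png

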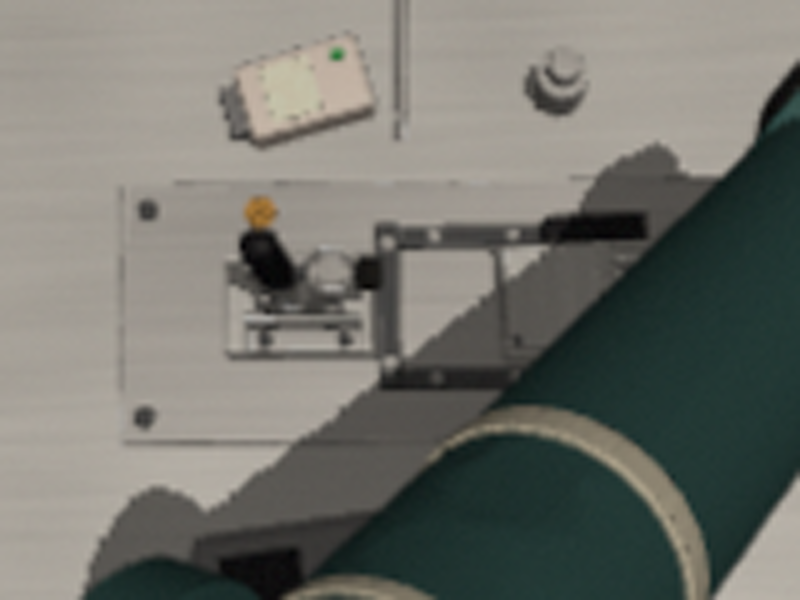

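The arm hides the back of the module, but the nest, stop bar (crop column ~388) and open clamp are clear. I'll descend behind the module and push.

Emit:
drive_tool([
  [-0.2, 0.3, 1, 0, 0, 0.4],
  [-0.2, 0.4, 2, 0, 0, 0.4],
  [-0.2, 0.4, 3, 0, 0, 0.4],
  [-0.2, 0.4, 4, 0, 0, 0.4],
  [-0.2, 0.4, 4.5, 0, 0, 0.4],
  [0.3, 0.4, 4.5, 0, 0, 0.4],
  [0.8, 0.4, 4.5, 0, 0, 0.4],
  [1.2, 0.4, 4.5, 0, 0, 0.4],
  [1.6, 0.4, 4.5, 0, 0, 0.4],
  [2, 0.4, 4.5, 0, 0, 0.4],
])

```text
t: 4.68
tcp_pos: [554.1, -228.5, 55.8]
orientation: [2.267, 2.175, 0.001]
contact_force: [-0.6, -0.2, -0.1]
grip_width: 0.353
grip_force: 0.0
```

```bash
python3 -c "
from h import *
to(0,-101,50)"
```

```text
t 4.6833 tcp [ 554.1 -228.5   55.8] frame [   3.2 -158.6] F [-0.6 -0.2 -0.1] w 0.35
shift cm [ 5.76 -0.32  0.58] turn deg [ 0. -0. -0.]
```

Emit:
drive_tool([
  [0, -0.2, 0.3, 0, 0, 0],
  [0.2, -0.3, 0.5, 0, 0, 0],
  [0.6, -0.3, 0.5, 0, 0, 0],
  [1, -0.3, 0.5, 0, 0, 0],
  [1.4, -0.3, 0.5, 0, 0, 0],
  [1.8, -0.3, 0.5, 0, 0, 0],
  [2.2, -0.3, 0.5, 0, 0, 0],
  [2.6, -0.3, 0.5, 0, 0, 0],
  [3, -0.3, 0.5, 0, 0, 0],
  [3.4, -0.3, 0.5, 0, 0, 0],
])

```text
t: 5.52
tcp_pos: [552.0, -194.5, 50.2]
orientation: [-2.267, -2.174, 0.0]
contact_force: [-1.4, -3.2, -2.5]
grip_width: 0.344
grip_force: 1.2
```

```bash
python3 -c "
from h import *
to(0,-101,50)"
```

```text
t 5.5167 tcp [ 552.  -194.5   50.2] frame [  -0.3 -124.7] F [-1.4 -3.2 -2.5] w 0.34
shift cm [2.37 0.02 0.02] turn deg [-0.  -0.  -0.1]
```

Pushing with about 3 N. I'll continue to just short of home, then creep.

Emit:
drive_tool([
  [0.3, 0, 0, 0, 0, 0],
  [0.6, 0, 0, 0, 0, 0],
  [0.9, 0, 0, 0, 0, 0],
  [1.2, 0, 0, 0, 0, 0],
  [1.4, 0, 0, 0, 0, 0],
  [1.6, 0, 0, 0, 0, 0],
  [1.75, 0, 0, 0, 0, 0],
  [1.9, 0, 0, 0, 0, 0],
  [1.9, 0, 0, 0, 0, 0],
  [1.9, 0, 0, 0, 0, 0],
])

```text
t: 6.35
tcp_pos: [553.0, -175.7, 50.4]
orientation: [-2.267, -2.174, -0.001]
contact_force: [0.0, -0.9, -0.9]
grip_width: 0.348
grip_force: 0.5
```

Emit:
drive_tool([
  [0.05, 0, 0, 0, 0, 0],
  [0.1, 0, 0, 0, 0, 0],
  [0.15, 0, 0, 0, 0, 0],
  [0.2, 0, 0, 0, 0, 0],
  [0.25, 0, 0, 0, 0, 0],
  [0.3, 0, 0, 0, 0, 0],
  [0.35, 0, 0, 0, 0, 0],
  [0.4, 0, 0, 0, 0, 0],
  [0.4, 0, 0, 0, 0, 0],
  [0.4, 0, 0, 0, 0, 0],
])

```text
t: 7.18
tcp_pos: [553.1, -172.1, 50.4]
orientation: [2.267, 2.174, 0.0]
contact_force: [-1.5, -3.2, 0.9]
grip_width: 0.349
grip_force: 1.7
```

Emit:
drive_tool([
  [0.05, 0, 0, 0, 0, 0],
  [0.1, 0, 0, 0, 0, 0],
  [0.15, 0, 0, 0, 0, 0],
  [0.2, 0, 0, 0, 0, 0],
  [0.25, 0, 0, 0, 0, 0],
  [0.3, 0, 0, 0, 0, 0],
  [0.3, 0, 0, 0, 0, 0],
  [0.3, 0, 0, 0, 0, 0],
  [0.3, 0, 0, 0, 0, 0],
  [0.3, 0, 0, 0, 0, 0],
])

```text
t: 8.02
tcp_pos: [553.2, -169.1, 50.3]
orientation: [2.268, 2.174, 0.0]
contact_force: [-1.1, -4.3, 1.4]
grip_width: 0.351
grip_force: 2.1
```

Emit:
drive_tool([
  [0.05, 0, 0, 0, 0, 0],
  [0.1, 0, 0, 0, 0, 0],
  [0.15, 0, 0, 0, 0, 0],
  [0.2, 0, 0, 0, 0, 0],
  [0.25, 0, 0, 0, 0, 0],
  [0.3, 0, 0, 0, 0, 0],
  [0.3, 0, 0, 0, 0, 0],
  [0.3, 0, 0, 0, 0, 0],
  [0.3, 0, 0, 0, 0, 0],
  [0.3, 0, 0, 0, 0, 0],
])

```text
t: 8.85
tcp_pos: [553.2, -169.0, 50.5]
orientation: [2.266, 2.17, -0.003]
contact_force: [-1.2, -9.8, -0.5]
grip_width: 0.35
grip_force: 5.0
```

```bash
python3 - <<'E'
from h import *
to(0,-101,50)
a=capture('side')[0][170:270,270:403];b=capture('top')[0][160:260,250:383]
cv2.imwrite('pics/c3.png',cv2.resize(np.hstack([a,b])[...,::-1],(798,300),interpolation=2))
E
```

```text
t 8.85 tcp [ 553.2 -169.    50.5] frame [ -0.1 -99.2] F [-1.2 -9.8 -0.5] w 0.35
shift cm [-0.18  0.01  0.05] turn deg [ 0.1  0.2 -0.1]
```

View pics/c3.png

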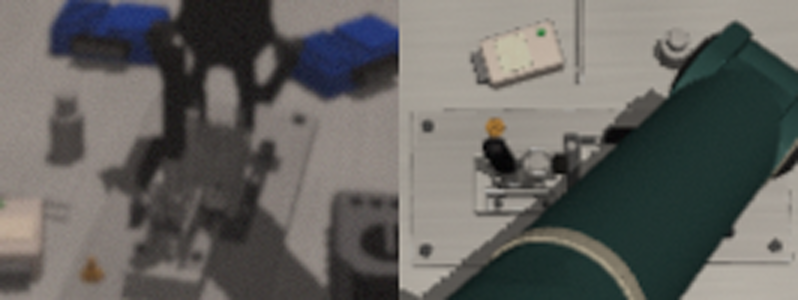

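The push force rose to 10 N with no further motion: the module is home at frame y ≈ -99, as predicted. The clamp is still open. Next I'll retreat, shut the jaws and go up to the handle.

Emit:
drive_tool([
  [-0.6, 0, 0, 0, 0, 0],
  [-1.6, 0, 0, 0, 0, 0],
  [-2.5, 0, 0, 0, 0, 0],
  [-2.5, 0, -3, 0, 0, 0],
  [-2.5, 0, -6.5, 0, 0, 0],
  [-2.5, 0, -10, 0, 0, 0],
  [-2.5, 0, -13.5, 0, 0, 0],
  [0, 0, -16.4, 0, 0, 0],
  [3, 0, -16.4, 0, 0, 0],
  [6, 0, -16.4, 0, 0, 0],
], jaw=-1)

```text
t: 9.78
tcp_pos: [557.0, -105.9, 216.7]
orientation: [2.268, 2.17, 0.007]
contact_force: [0.7, 1.0, -0.7]
grip_width: 0.0
grip_force: 0.0
```

```bash
python3 - <<'E'
from h import *
to(0,52,210)
I,D=capture('top');c=calibration('top');P=cloud(c,D);cv2.imwrite('pics/t4.png',cv2.resize(I[160:280,230:390,::-1],(800,600),interpolation=2))
A=np.array([[np.cos(TH),-np.sin(TH)],[np.sin(TH),np.cos(TH)]]);L=(P[...,:2]-CT)@A
k=(D>0)&(abs(L[...,0])<40)&(L[...,1]>60)&(L[...,1]<120)&(P[...,2]>170)&(P[...,2]<225)
print(k.sum(),L[k].mean(0),L[k].min(0),L[k].max(0))
for n in('side','top'):
    print(n,boxes_of(n,'handle_end')[:1],boxes_of(n,'module')[:3])
E
```

```text
t 9.7833 tcp [ 557.  -105.9  216.7] frame [  1.1 -36. ] F [ 0.7  1.  -0.7] w 0.0
shift cm [ 8.8  -0.13  0.68] turn deg [ 0.3 -0.1 -0.2]
72 [-1.31090867 87.07337793] [-7.72281446 77.43438416] [ 9.14286249 97.54248374]
side [{'at': [327.5, 208.5], 'p': 0.95}] [{'at': [385.6, 190.0], 'p': 0.97}, {'at': [338.6, 224.9], 'p': 0.7}, {'at': [304.7, 178.9], 'p': 0.58}]
top [] [{'at': [418.6, 255.8], 'p': 0.67}, {'at': [407.1, 167.0], 'p': 0.58}]
```

View pics/t4.png

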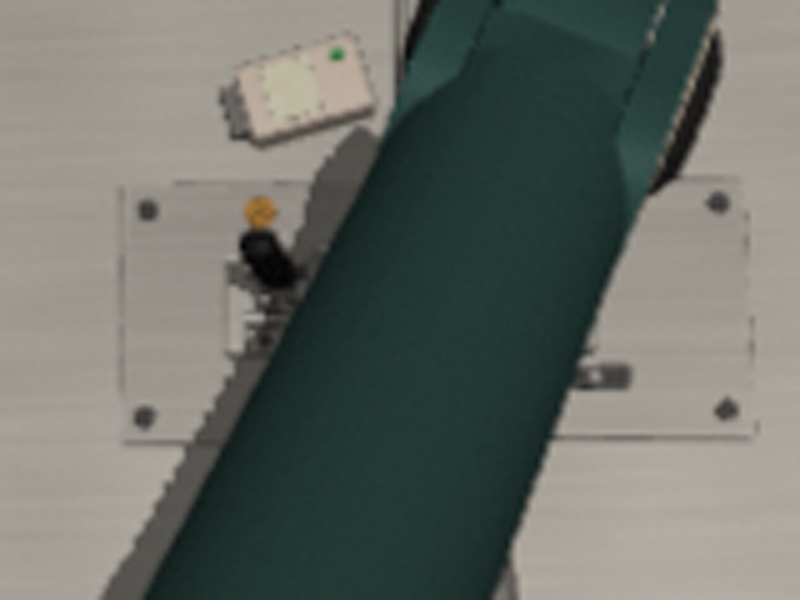

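The handle is still upright at frame (-1, 87). The module's place is hidden by the arm, but nothing else has moved. Now the approach to the handle.

Emit:
drive_tool([
  [2, 0, 0, 0, 0, 0],
  [4, 0, 0.2, 0, 0, 0],
  [6, -0.1, 0.4, 0, 0, 0],
  [7.5, -0.1, 0.5, 0, 0, 0],
  [8.5, -0.1, 0.5, 0, 0, 0],
  [9, -0.1, 0.5, 0, 0, 0],
  [9.5, -0.1, 0.5, 0, 0, 0],
  [10, -0.1, 0.5, 0, 0, 0],
  [10.2, -0.1, 0.5, 0, 0, 0],
  [10.4, -0.1, 0.5, 0, 0, 0],
])

```text
t: 10.87
tcp_pos: [559.2, -2.7, 209.4]
orientation: [2.268, 2.173, -0.0]
contact_force: [-0.7, 0.4, -0.6]
grip_width: -0.001
grip_force: 0.0
```

```bash
python3 -c "
from h import *
to(0,75,208)"
```

```text
t 10.8667 tcp [559.2  -2.7 209.4] frame [-0.9 67.2] F [-0.7  0.4 -0.6] w -0.0
shift cm [0.78 0.09 0.14] turn deg [ 0.   0.  -0.1]
```

Emit:
drive_tool([
  [0.5, 0, 0, 0, 0, 0],
  [1, 0, 0, 0, 0, 0],
  [1.5, 0, 0, 0, 0, 0],
  [2, 0, 0.1, 0, 0, 0],
  [2.5, 0, 0.1, 0, 0, 0],
  [3, 0, 0.2, 0, 0, 0],
  [3.5, 0, 0.4, 0, 0, 0],
  [4, 0, 0.6, 0, 0, 0],
  [4.5, 0, 0.8, 0, 0, 0],
  [5, 0, 1, 0, 0, 0],
])

```text
t: 11.7
tcp_pos: [561.4, 48.2, 199.2]
orientation: [2.267, 2.174, 0.0]
contact_force: [0.3, -2.2, 2.8]
grip_width: -0.005
grip_force: 1.5
```

```bash
python3 - <<'E'
from h import *
to(0,127,180)
I,D=capture('side')
cv2.imwrite('pics/s5.png',cv2.resize(I[150:270,260:420,::-1],(800,600),interpolation=2))
E
```

```text
t 11.7 tcp [561.4  48.2 199.2] frame [ -0.9 118.1] F [ 0.3 -2.2  2.8] w -0.01
shift cm [0.89 0.09 1.92] turn deg [ 0.   0.  -0.1]
```

View pics/s5.png

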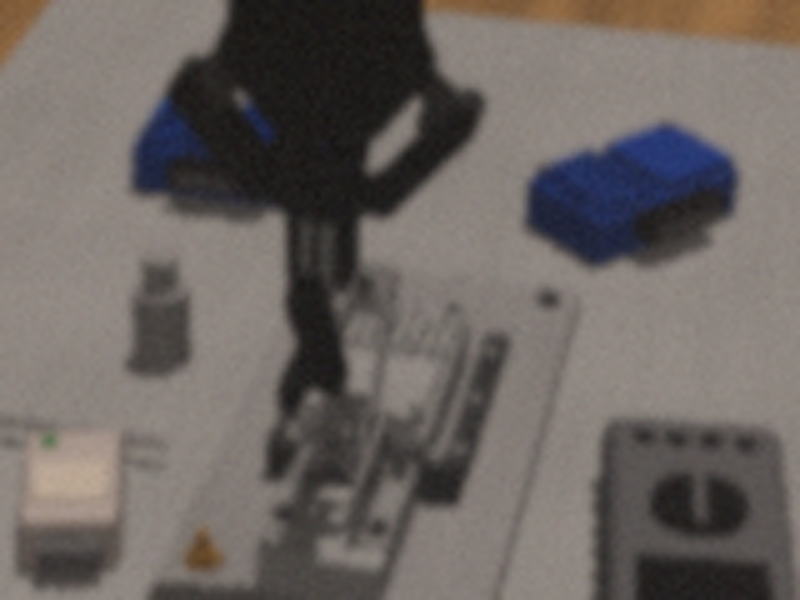

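The handle is tilting over under the fingertips (crop ~(320,330)), with about 3.5 N on the tool. I'll follow its arc down.

Emit:
drive_tool([
  [0.4, 0, 0.6, 0, 0, 0],
  [0.7, 0, 1.3, 0, 0, 0],
  [1, 0, 2, 0, 0, 0],
  [1.2, 0, 2.6, 0, 0, 0],
  [1.4, 0, 3.2, 0, 0, 0],
  [1.5, 0, 3.8, 0, 0, 0],
  [1.6, 0, 4.4, 0, 0, 0],
  [1.7, 0, 5, 0, 0, 0],
  [1.8, 0, 5.5, 0, 0, 0],
  [1.8, 0, 5.5, 0, 0, 0],
])

```text
t: 12.58
tcp_pos: [561.3, 66.0, 143.0]
orientation: [-2.267, -2.174, 0.003]
contact_force: [0.1, 0.0, 1.7]
grip_width: -0.001
grip_force: 0.3
```

Emit:
drive_tool([
  [0, 0, 0.2, 0, 0, 0],
  [0, 0, 0.4, 0, 0, 0],
  [0.1, 0, 0.6, 0, 0, 0],
  [0.1, 0, 0.8, 0, 0, 0],
  [0.1, 0, 1, 0, 0, 0],
  [0.2, 0, 1.2, 0, 0, 0],
  [0.2, 0, 1.3, 0, 0, 0],
  [0.2, 0, 1.4, 0, 0, 0],
  [0.2, 0, 1.5, 0, 0, 0],
  [0.2, 0, 1.5, 0, 0, 0],
])

```text
t: 13.42
tcp_pos: [562.0, 67.7, 129.1]
orientation: [-2.268, -2.174, 0.0]
contact_force: [0.2, 0.8, -0.2]
grip_width: -0.0
grip_force: 0.0
```

Contact force is gone at dead centre height, so it has probably snapped. I'll press a little further to confirm.

Emit:
drive_tool([
  [0, 0, 0.1, 0, 0, 0],
  [0, 0, 0.2, 0, 0, 0],
  [0, 0, 0.3, 0, 0, 0],
  [0, 0, 0.4, 0, 0, 0],
  [0, 0, 0.5, 0, 0, 0],
  [0, 0, 0.5, 0, 0, 0],
  [0, 0, 0.5, 0, 0, 0],
  [0, 0, 0.5, 0, 0, 0],
  [0, 0, 0.5, 0, 0, 0],
  [0, 0, 0.5, 0, 0, 0],
])

```text
t: 14.25
tcp_pos: [562.2, 67.8, 124.4]
orientation: [2.268, 2.174, 0.0]
contact_force: [0.2, -0.8, 0.7]
grip_width: 0.002
grip_force: 0.0
```

Now straight up and away, then a look.

Emit:
drive_tool([
  [0, 0, -1, 0, 0, 0],
  [0, 0, -3, 0, 0, 0],
  [0, 0, -6, 0, 0, 0],
  [0, 0, -9.5, 0, 0, 0],
  [0, 0, -13, 0, 0, 0],
  [-2, -3, -15, 0, 0, 0],
  [-4, -6, -15, 0, 0, 0],
  [-6, -9, -15, 0, 0, 0],
  [-8, -12, -15, 0, 0, 0],
  [-9, -13, -15, 0, 0, 0],
])

```text
t: 15.08
tcp_pos: [424.4, -18.9, 274.3]
orientation: [-2.268, -2.169, -0.0]
contact_force: [0.3, -0.2, -0.9]
grip_width: 0.0
grip_force: 0.0
```

```bash
python3 - <<'E'
from h import *
to(0,127,180)
A=np.array([[np.cos(TH),-np.sin(TH)],[np.sin(TH),np.cos(TH)]])
for n in('side','top'):
    I,D=capture(n);P=cloud(calibration(n),D);L=(P[...,:2]-CT)@A
    k=(D>0)&(abs(L[...,0])<12)&(L[...,1]>140)&(L[...,1]<200)&(P[...,2]>40)&(P[...,2]<150)
    print(n,k.sum(),L[k].mean(0),L[k].max(0),np.percentile(P[k][:,2],[5,50,95]) if k.any() else '')
    cv2.imwrite(f'pics/{n}6.png',cv2.resize((I[160:290,260:430] if n=='side' else I[160:280,230:390])[...,::-1],(400,300),interpolation=2))
cv2.imwrite('pics/e6.png',np.hstack([cv2.imread('pics/side6.png'),cv2.imread('pics/top6.png')]))
E
```

```text
t 15.0833 tcp [424.4 -18.9 274.3] frame [-135.    45.5] F [ 0.3 -0.2 -0.9] w 0.0
shift cm [ 8.18 13.49  9.42] turn deg [-0.1 -0.1 -0.2]
side 168 [ -3.61917513 171.21182656] [  6.03569262 193.63198673] [81.97201187 91.73891261 94.2373039 ]
top 113 [ -0.88811138 164.61449279] [  6.76582425 189.43581564] [89.90948977 95.27468876 99.00244779]
```

View pics/e6.png

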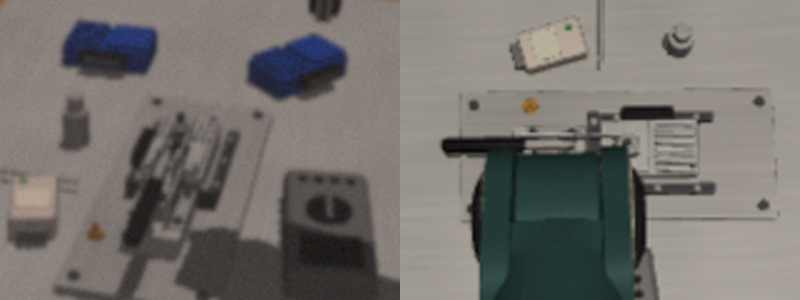

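The handle lies level (its top at about 95 mm world height, so the clamp is locked). The arm is down on the module, whose far end is 110 mm from the stop face, so it is home. The other things are in place and the robot is clear.

```bash
python3 -c "
from h import *
print(robot.sign_off())"
```

```text
the job is handed in; nothing more can be done
None
```

The module is home against the end stop, the clamp is locked shut on it, and the job is handed in at about 15 s; I checked this in both cameras, but the tip's pressing force could not be measured and the sign-off returned no verdict.

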